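# Shut a double-door parts cabinet in the right order, past its roller catches

## Task

Someone shut the two leaves of the blue parts cabinet in the wrong order: the lipped leaf with the handle is shut, so the plain leaf is left ajar outside its lip. Pull the lipped leaf open through its roller catch and well out of the way, push the plain leaf home until its catch snaps, then push the lipped leaf home over it until its catch snaps too. Both catches must be holding at the end; press them in steadily without slamming or leaning on a leaf once it is home, and leave the things on the bench where they stand.

Things in the scene. Friction and masses are not known exactly. Their poses are not given: they have to be found in the camera images.
- cabinet: Blue sheet-steel bench cabinet, 200 deep x 310 wide x 246 mm high, fixed, clear pane in its top. Origin: centre of its underside. Its x axis points from front to back, y to the left leaf's side, z up. The two leaves form its front (-x) and open outwards to -x; floor and top are set back 34 mm behind the front, so the leaves' top edges (240 mm up) lie open from above.
- lipped_hinge (a point): On the vertical hinge axis of the lipped leaf, at its outer face, 208 mm above the bench; the leaf is hinged at the cabinet's -y side. Leaf: 148 mm wide, 16 thick, 232 high. At its free edge an aluminium lip stands up to 5 mm proud of the outer face and laps 17 mm past the edge, over the plain leaf's edge when both are shut.
- lipped_handle (a point): Gripping point on the lipped leaf's handle, a vertical steel bar 12 mm thick on two 12 mm legs. The point is on the bar's axis, 100 mm from the hinge along the leaf and 38 mm out from its outer face, 202 mm above the bench; the bar runs from 123 to 222 mm above the bench. Room for a finger on both sides.
- lipped (a joint): Angle of the lipped leaf, rad; grows as it opens towards the robot, up to 1.7. About 0 (within 0.02) when shut, as at the start. It stays where it is left; swinging it takes 1 to 3 N. Its roller catch, under the cabinet's top 135 mm from the hinge, resists over the last 8 mm before home with up to 9 to 16 N at the handle, pulled or pushed, then gives way suddenly.
- plain_hinge (a point): On the vertical hinge axis of the plain leaf, at its outer face, 208 mm above the bench, at the cabinet's +y side; 300 mm across from the lipped leaf's hinge and 7.5 mm further back. Leaf: 148 mm wide, 16 thick, 232 high, no handle. It starts ajar, outside the lip; the lipped leaf must stand open by about 0.45 rad or more to let its edge swing past.
- plain_push (a point): On the plain leaf's flat outer face, 120 mm from its hinge, 208 mm above the bench (32 mm below the leaf's top edge): a good place to push with closed fingers. Moves with the leaf.
- plain (a joint): Angle of the plain leaf, rad; 0 is square with the front, grows as it opens; 1 to 3 N swing it. Where it comes home is not known beforehand: its catch is screwed on through long slots, so home is anywhere from -0.07 to 0.055 rad. From 8 mm before home the roller resists, with up to 9 to 15 N at the push point; it gives way and the leaf snaps in by itself over the last 3 mm, away from the fingers.
- buffer_lipped: Black rubber buffer, 12 mm across, on the inner face of the lipped leaf near its top and free edge. It meets a steel stop when the leaf is home; the snapped catch keeps it pressed on with 4 to 12 N. It yields 1 mm per 12 N; over 30 N counts as slamming or leaning. Origin: its foot on the leaf.
- buffer_plain: The same rubber buffer on the inner face of the plain leaf, pressed on with 4 to 12 N by the snapped catch; over 30 N counts as slamming or leaning. Origin: its foot on the leaf.
- brass_part_center (a point): Brass upright hose coupling, 70 mm tall, hexagon foot 43 mm across and 30 mm sleeve; stands loose on the bench as a bystander. Point: its centre, 35 mm up.
- steel_part_center (a point): Bright steel upright hose coupling, 70 mm tall, hexagon foot 43 mm across and 30 mm sleeve; stands loose on the bench as a bystander. Point: its centre, 35 mm up.
- capped_part_center (a point): Dark steel, red-capped upright hose coupling, 70 mm tall, hexagon foot 43 mm across and 30 mm sleeve; stands loose on the bench as a bystander. Point: its centre, 35 mm up.
- scanner: Barcode scanner, yellow head on a black stand, 150 mm tall, loose; bystander. Origin: centre of its underside.
- tape: Red tape dispenser, 130 x 50 x 80 mm, loose; bystander. Origin: centre of its underside.
- carton: Small cardboard carton, 140 x 100 x 80 mm, loose; bystander. Origin: centre of its underside.
- marker: Black marker pen with a blue clip, 120 mm long and 14 mm thick, lying on the bench; bystander. Origin: below its middle.

How it is judged:
On the way, in this order (a step that is already met when the one before it is completed fails the run):
1. the lipped leaf has been pulled open, at least 0.45 rad (26 degrees) (value of joint lipped above 0.45 rad), for 0.2 s.
2. the plain leaf is home, its catch pressing its rubber buffer on, while the lipped leaf stands open (value of joint plain below 0.12 rad and contact force between buffer_plain and anything else above 2 N and value of joint lipped above 0.3 rad), for 0.3 s.
At the end, for the whole second after the job is handed in: Both leaves are shut and at rest, each held by its snapped catch with its rubber buffer pressed on (more than 2 N) and its angle under 0.12 rad (value of joint each of plain, lipped below 0.12 rad and contact force between each of buffer_plain, buffer_lipped and anything else above 2 N and velocity of joint plain between -0.05 and 0.05 rad/s and velocity of joint lipped between -0.05 and 0.05 rad/s); the robot touches nothing.
It fails at once if a leaf is slammed, forced or leaned on: more than 30 N on the plain leaf's buffer (contact force between buffer_plain and anything else above 30 N).
It fails at once if a leaf is slammed, forced or leaned on: more than 30 N on the lipped leaf's buffer (contact force between buffer_lipped and anything else above 30 N).
It fails at once if something on the bench is moved by more than 20 mm (distance of any of brass_part_center, steel_part_center, capped_part_center, scanner, tape, carton, marker from where it was at the start of the episode above 0.02 m).
It also fails if it takes over 61 s, if anything falls off the work surface, if the arm or the gripper's body presses on something with over 40 N, if the wrist force passes 120 N, or if a joint passes its speed limit or range.

## Robot

A 6-joint arm with a two-finger parallel gripper is mounted at the origin on the work surface. World frame = base frame: x ahead of the robot, y to its left, z up, the work surface at z = 0. Lengths are in m, angles in rad, forces in N, time in s.
With the tool pointing down it reaches from about 0.325 to 0.9 m from the base axis. Payload 6.1 kg.
Tool frame: the origin (TCP) lies between the finger pads; the fingertips stand 8 mm ahead of it and the grasp point (between the pads) lies 11 mm behind it; z points along the fingers, y is the direction in which the jaws open and shut (so a half turn about z gives the same grasp; the last joint's range is limited). The gripper opens to 85 mm and grips with 20 to 120 N. Pads are 22 mm wide; open, the fingers measure 114 mm over their backs; the gripper's body (76 mm by 85 mm) begins 54 mm behind the grasp point. The pads swing forward as they close: fully open they stand 13 mm farther back than shut.
Start: joints at [1.14, 0.22, 1.526, -0, 1.395, -0.126], TCP at [0.188, 0.596, 0.209] pointing down, gripper open.
Joint ranges: [-2.98, 2.98], [-0.91, 2.08], [0.09, 2.57], [-1.24, 4.39], [0.2, 2.65], [-2.68, 2.68]. Speed limits (rad/s): [2.57, 2.57, 3.01, 3.14, 3.14, 3.14].

## Interface

Orientations are given as a unit quaternion [x, y, z, w].
In Python, from plant import ctrl gives the robot as it stands. Calls block until the motion is done:
- ctrl.movep(position, orientation): joint-space move of the TCP to a pose.
- ctrl.line_to(position, rotation=None, velocity=0.15, guard=None): straight line of the TCP; rotation=None keeps the orientation; velocity is the mean speed in m/s. With guard (N) it stops when the force on the tool has changed by that much, and returns True; else False.
- ctrl.movej(angles): joint-space move.
- ctrl.grip(opening, f_grip=None): finger opening in m; f_grip is the grip in N (None keeps the last); returns when the fingers have stopped.
- ctrl.hold(seconds).
- ctrl.ik(position, orientation): joint angles nearest the present ones, or None.
- ctrl.get_obs(): the state.
- ctrl.get_image(name): name is "side" or "top"; returns the picture (384x512x3 uint8, red, green, blue); there is no depth.
- ctrl.camera_info(name): a dict with "mtx" (3x3 intrinsics, pixels), "view" (4x4, takes a point from world to camera coordinates). Camera axes: x right, y down, z forward; pixel columns grow to the right and rows downward; lengths in m; the calibration is good to about 2 mm. A picture is of the moment at which its call begins. camera_info takes no time and is no camera call.
A pose or a line that the arm cannot do raises ctrl.PlanningError and nothing moves.
- ctrl.hand_in(): hands the job in, once; it reports no verdict.
The state is a dict: "t": time; "qpos": joint angles; "dq": joint speeds; "effort": joint torques, N m; "eef_pos": TCP position; "eef_rot": TCP orientation; "wrist_force": force on the tool from outside, world axes, zero at the start; "moment": the same for the moment, N m; "opening": finger opening in m.
Only numpy, scipy, OpenCV 4.12 (cv2) and the standard library are available. Lean on these libraries where they do the work, as an engineer would, in place of code of your own. Each camera call takes 0.05 s, during which the arm holds its last target. There are 200 camera calls.

## Working session

There is one attempt and no reset: what is moved stays moved. The work goes in short steps, each a Python script; the robot and the scene stay as the last script left them, time stands still between calls to the robot, and variables do not carry over. Pictures are saved under pics/ and viewed, about 8 in all and at most 12, crops included, and the job is handed in when it is done.

```bash
mkdir -p pics; ls
python3 - <<'E'
from plant import ctrl
import cv2,numpy as np
for n in("top","side"):
    im=ctrl.get_image(n); cv2.imwrite(f"pics/{n}0.png",im[:,:,::-1])
    c=ctrl.camera_info(n); print(n,np.array(c["mtx"]).round(1).tolist(),np.array(c["view"]).round(4).tolist())
o=ctrl.get_obs(); print(o["t"],o["eef_rot"],o["wrist_force"])
E
```

```text
pics
top [[470.1, 0.0, 255.9], [0.0, 470.1, 197.0], [0.0, 0.0, 1.0]] [[-0.0251, -0.9997, 0.0041, -0.0511], [-0.9969, 0.0247, -0.0741, 0.5722], [0.074, -0.0059, -0.9972, 1.5958], [0.0, 0.0, 0.0, 1.0]]
side [[453.6, 0.0, 250.6], [0.0, 453.6, 192.1], [0.0, 0.0, 1.0]] [[0.9793, -0.2016, -0.0204, -0.5385], [-0.1367, -0.5832, -0.8008, 0.1662], [0.1495, 0.787, -0.5986, 1.3841], [0.0, 0.0, 0.0, 1.0]]
0.1 [ 1.51827191e-01  9.88406660e-01 -8.54238045e-04 -2.22105541e-04] [-0.05742118 -0.13916222 -0.53515548]
```

View pics/top0.png

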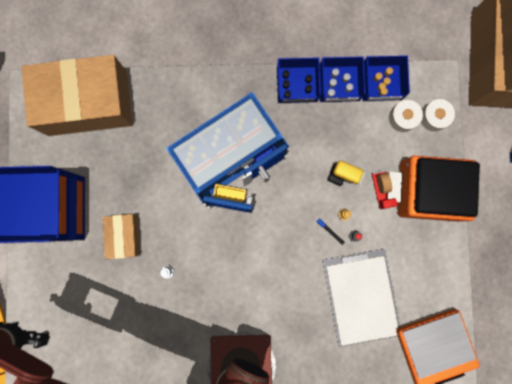

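View pics/side0.png

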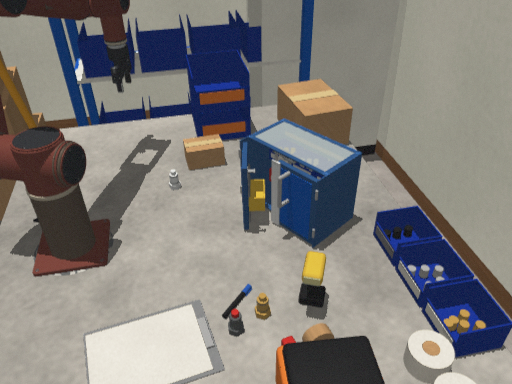

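The top view shows the cabinet at about (228,150), the handle near (264,172) and the plain leaf ajar from (203,203) to (252,208). I'll zoom in on both views.

Run:
```python
import cv2
a=cv2.imread("pics/top0.png")[85:220,160:300]; b=cv2.imread("pics/side0.png")[110:250,225:365]
cv2.imwrite("pics/cropt.png",cv2.resize(a,None,fx=5.6,fy=4.4*1,interpolation=cv2.INTER_CUBIC) if 0 else cv2.resize(a,None,fx=4.4,fy=4.4,interpolation=cv2.INTER_CUBIC))
cv2.imwrite("pics/crops.png",cv2.resize(b,None,fx=4.2,fy=4.2,interpolation=cv2.INTER_CUBIC))
```

```text
(no output)
```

View pics/cropt.png

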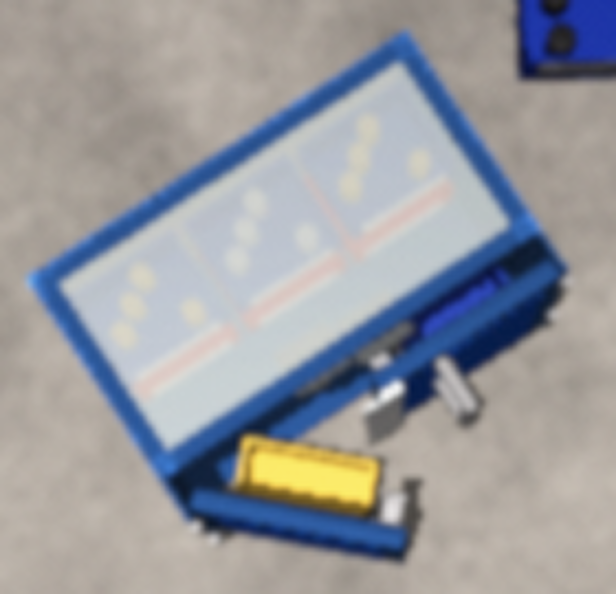

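View pics/crops.png

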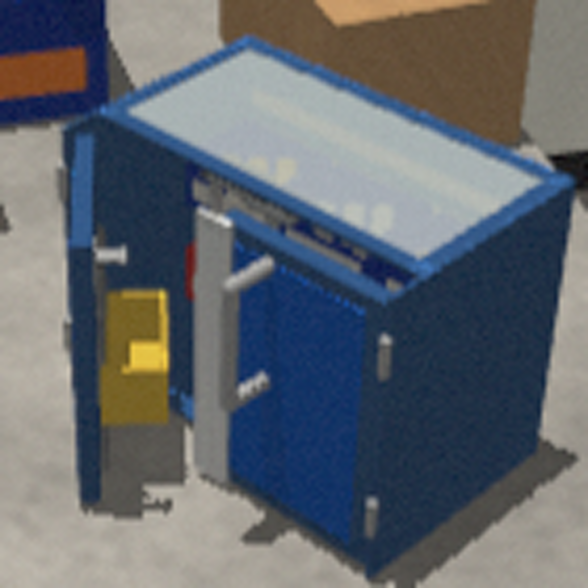

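The crops show the roof corners at (38,278), (405,35), (530,225) and (165,468), the lipped leaf's hinge-side top corner at (560,270), and the plain leaf's outer top edge from (190,515) to (403,557). The bar's top is near (468,405). In the side crop the bar runs from (230,285) to (230,405).

```bash
cat > cam.py <<'E'
import numpy as np
from plant import ctrl
def ray(n,px,z):
    c=ctrl.camera_info(n);K=np.array(c["mtx"]);V=np.array(c["view"]);R=V[:3,:3];o=-R.T@V[:3,3]
    d=R.T@np.linalg.inv(K)@np.array([*px,1.]);return o+d*(z-o[2])/d[2]
def proj(n,p):
    c=ctrl.camera_info(n);K=np.array(c["mtx"]);V=np.array(c["view"]);q=K@(V[:3,:3]@np.array(p)+V[:3,3]);return q[:2]/q[2]
E
python3 - <<'E'
from cam import *
t=lambda x,y:((x+.5)/4.4-.5+160,(y+.5)/4.4-.5+85); s=lambda x,y:((x+.5)/4.2-.5+225,(y+.5)/4.2-.5+110)
print("camera",[(-np.array(ctrl.camera_info(n)["view"])[:3,:3].T@np.array(ctrl.camera_info(n)["view"])[:3,3]).round(3) for n in("top","side")])
C=[ray("top",t(*p),.246)[:2] for p in((38,278),(405,35),(532,225),(165,468))]
S=[ray("side",s(*p),.246)[:2] for p in((105,110),(250,38),(572,182),(428,268))] # FL? BL BR FR
print(np.round(C,4).tolist(),"\n side",np.round(S,4).tolist())
bl,br,fr,fl=C
for a,b in((bl,br),(fl,fr),(bl,fl),(br,fr)): print(np.linalg.norm(a-b).round(4),np.arctan2(*(b-a)[::-1]).round(4))
yv=(bl-br)+(fl-fr); xv=(bl-fl)+(br-fr)
y1=np.arctan2(-yv[0],yv[1]); y2=np.arctan2(xv[1],xv[0]); print("yaw",y1,y2)
yaw=(2*y1+y2)/3; X=np.array([np.cos(yaw),np.sin(yaw)]);Y=np.array([-X[1],X[0]])
mid=(bl+br+fl+fr)/4
cen=mid-X*.017   # roof runs 166 mm, back at +.1
print("cen",cen)
lh=ray("top",t(562,272),.24)[:2]; print("lipped corner in cab frame",[(lh-cen)@X,(lh-cen)@Y])
P=[ray("top",t(*p),.24)[:2] for p in((190,515),(403,557))]
for p in P: print("plain",p,[(p-cen)@X,(p-cen)@Y])
for z in(.222,.202): 
  h=cen-X*.100-Y*.150+Y*.1-X*.038
  for n,o,f in(("top",(160,85),4.4),("side",(225,110),4.2)): print(z,n,"handle pred crop",((proj(n,[*h,z])-o)*f).round(0))
print("handle",h,"bar top meas",ray("top",t(468,405),.222)[:2],ray("side",s(230,282),.222)[:2])
E
```

```text
camera [array([ 0.451, -0.056,  1.634]), array([ 0.343, -1.101,  0.951])]
[[0.7077, 0.1934], [0.8696, -0.0593], [0.736, -0.1424], [0.5764, 0.1095]] 
 side [[0.5752, 0.1129], [0.7087, 0.197], [0.8696, -0.0614], [0.7382, -0.1383]]
0.3001 -1.001
0.2981 -1.006
0.1559 -2.5729
0.1574 -2.5856
yaw 0.5672763749680153 0.5622863972246421
cen [0.70808506 0.01618199]
lipped corner in cab frame [np.float64(-0.09883444169314655), np.float64(-0.14860626583042733)]
plain [0.54468457 0.09381976] [np.float64(-0.09634385147412185), np.float64(0.15311827058356314)]
plain [ 0.51274511 -0.04920604] [np.float64(-0.1999613863906064), np.float64(0.04948471070926374)]
0.222 top handle pred crop [472. 401.]
0.222 side handle pred crop [232. 288.]
0.202 top handle pred crop [471. 404.]
0.202 side handle pred crop [231. 312.]
handle [ 0.61837383 -0.09998984] bar top meas [ 0.61683967 -0.09629153] [ 0.61828089 -0.09090112]
```

The cabinet pose agrees across both views to within about 4 mm, with yaw 0.566, and the plain leaf is at about 0.78 rad. Next I approach and grip the handle.

```bash
cat > hlp.py <<'E'
import numpy as np, cv2
from scipy.spatial.transform import Rotation as Ro
from cam import *
yaw=.566; cen=np.array([.7081,.0162])
X=np.array([np.cos(yaw),np.sin(yaw)]);Y=np.array([-X[1],X[0]])
W=lambda x,y:cen+X*x+Y*y
H=W(-.100,-.1485)          # lipped hinge (handle seen ~2-4 mm to +Y)
PH=W(-.0925,.150)
q=lambda a:(Ro.from_euler('z',a)*Ro.from_euler('x',np.pi)).as_quat()
def handle(th,r=.100,o=.038):   # lipped leaf point: r along, o outwards
    d=Ro.from_euler('z',th).as_matrix()[:2,:2]; return H+d@(Y*r-X*o)
def plain(th,r=.120,o=0):
    d=Ro.from_euler('z',-th).as_matrix()[:2,:2]; return PH+d@(-Y*r-X*o)
def st(tag,a=yaw):
    o=ctrl.get_obs();f=np.array(o["wrist_force"]);R=Ro.from_euler('z',-a).as_matrix()
    print(tag,"t%.1f"%o["t"],np.round(o["eef_pos"],4),"Floc",(R@f).round(1),"open %.4f"%o["opening"]);return R@f
E
python3 - <<'E'
from hlp import *
h=handle(0); print(h)
for th in(0,.6,1.2): print(ctrl.ik([*handle(th),.191],q(yaw+th)))
p=ctrl.get_obs()["eef_pos"]
ctrl.line_to([p[0],p[1],.36],velocity=.25)
ctrl.movep([*h,.36],q(yaw)); ctrl.grip(.05,30); st("above")
print(ctrl.line_to([*h,.191],velocity=.12,guard=8)); st("down")
cv2.imwrite("pics/s1.png",cv2.resize(ctrl.get_image("side")[90:260,215:385,::-1],None,fx=3.5,fy=3.5,interpolation=cv2.INTER_CUBIC))
E
```

```text
[ 0.61762934 -0.09874046]
[-2.84526735e-01  2.34158048e-01  1.54500961e+00 -4.44089210e-16
  1.36242500e+00  7.20269592e-01]
[-3.87163291e-01  2.14532948e-01  1.56805933e+00 -4.44089210e-16
  1.35900038e+00  1.76330363e-02]
[-0.46506073  0.29328635  1.47382182  0.          1.37448448 -0.6602644 ]
above t4.2 [ 0.6177 -0.0986  0.36  ] Floc [-0.3  0.2  1. ] open 0.0501
False
down t5.7 [ 0.6183 -0.0989  0.1921] Floc [-0.4  0.6  0.2] open 0.0499
```

View pics/s1.png

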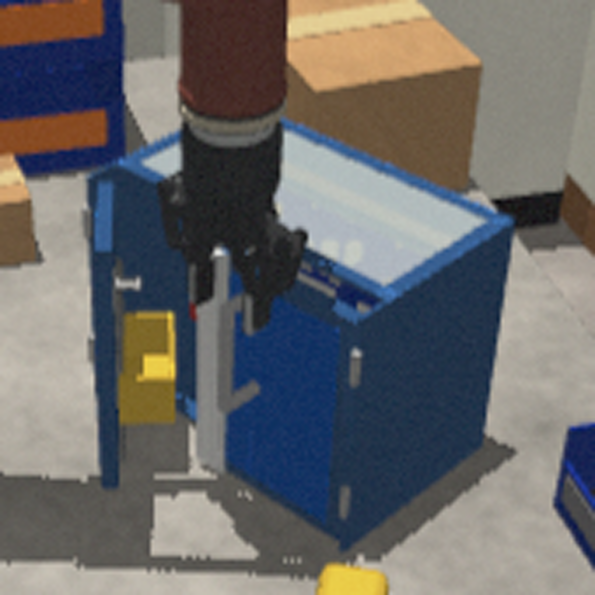

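The fingers stand on either side of the bar: left finger at (203,285), right at (258,310), bar between at about (226,300). I'll grip it and pull through the catch.

Run:
```python
from hlp import *
ctrl.grip(0,50); f=st("gripped")
rad=0.; z=.191
for th in np.r_[.02:.13:.02,.2:1.16:.1]:
    d=Ro.from_euler('z',th).as_matrix()[:2,:2]@Y
    ctrl.line_to([*(handle(th)+d*rad),z],q(yaw+th),velocity=.05 if th<.15 else .08)
    f=st("th%.2f"%th,yaw+th)
    if abs(f[1])>6: rad+=np.clip(f[1]*.0002,-.002,.002)
    if np.linalg.norm(f)>60 : print("stop");break
print(rad)
cv2.imwrite("pics/t2.png",cv2.resize(ctrl.get_image("top")[85:265,160:380,::-1],None,fx=3.3,fy=3.3,interpolation=cv2.INTER_CUBIC))
```

```text
gripped t6.2 [ 0.6173 -0.098   0.1915] Floc [-2.   6.3  4.5] open 0.0097
th0.02 t6.5 [ 0.6168 -0.0988  0.1915] Floc [2.6 5.8 4.6] open 0.0099
th0.04 t6.7 [ 0.6151 -0.1011  0.1915] Floc [-2.7  5.5  4.1] open 0.0097
th0.06 t7.0 [ 0.6134 -0.1035  0.1915] Floc [-1.6  5.5  4.8] open 0.0097
th0.08 t7.2 [ 0.6122 -0.1053  0.1915] Floc [-2.4  4.8  6.1] open 0.0099
th0.10 t7.5 [ 0.6111 -0.1072  0.1915] Floc [-1.7  5.5  5.4] open 0.0099
th0.12 t7.7 [ 0.61   -0.1091  0.1915] Floc [-1.7  4.4  4.5] open 0.0099
th0.20 t8.0 [ 0.6058 -0.117   0.1915] Floc [-2.1  6.4  5.5] open 0.0101
th0.30 t8.3 [ 0.6018 -0.1266  0.1915] Floc [-0.7  0.5  3.9] open 0.0096
th0.40 t8.5 [ 0.5988 -0.1367  0.1915] Floc [-0.2  0.9  5.1] open 0.0098
th0.50 t8.8 [ 0.5967 -0.1472  0.1915] Floc [-0.4  0.6  6.3] open 0.0096
th0.60 t9.1 [ 0.5957 -0.1579  0.1915] Floc [-0.2  0.5  5.9] open 0.0095
th0.70 t9.4 [ 0.5957 -0.1687  0.1915] Floc [-0.5  0.5  4.5] open 0.0100
th0.80 t9.7 [ 0.5969 -0.1795  0.1915] Floc [-0.1  0.6  5.2] open 0.0097
th0.90 t10.0 [ 0.5991 -0.19    0.1915] Floc [-0.4  0.7  5.8] open 0.0100
th1.00 t10.2 [ 0.6023 -0.2003  0.1915] Floc [0.1 0.9 5.9] open 0.0097
th1.10 t10.5 [ 0.6066 -0.2102  0.1915] Floc [-0.9  0.7  5.5] open 0.0098
0.0012887379289872709
```

View pics/t2.png

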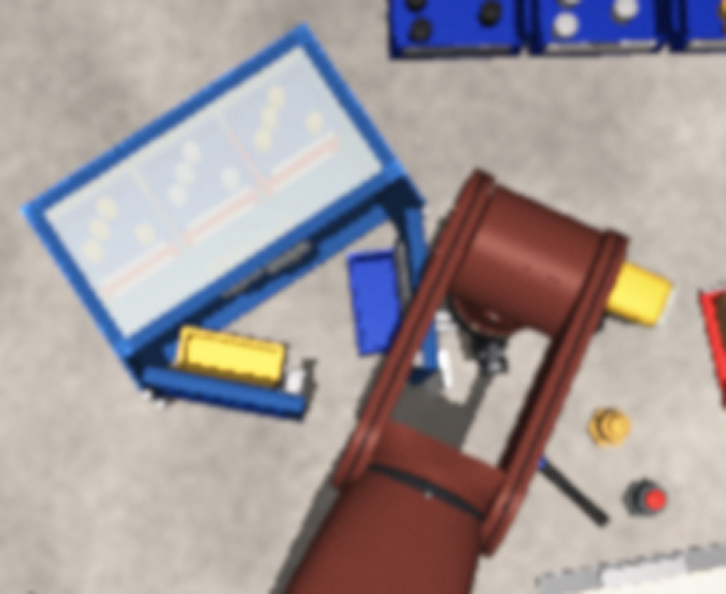

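The lipped leaf stands open at about 1.1 rad, with its tip at (430,378), and the bystanders are where they were. I'll release it and push the plain leaf in fine steps.

```bash
cat > push.py <<'E'
from hlp import *
def fine(pt,ang,ths,z,q_off=None):
    """step along ths until the force has peaked and dropped; pt(th) xy, ang(th) tool yaw"""
    pk=0
    for th in ths:
        ctrl.line_to([*pt(th),z],q(ang(th)),velocity=.01); ctrl.hold(.04)
        o=ctrl.get_obs(); f=-(Ro.from_euler('z',-ang(th)).as_matrix()@(np.array(o["wrist_force"])-q_off))[0]
        print("%.3f:%.1f"%(th,f),end=" "); pk=max(pk,f)
        if pk>6 and f<max(2.5,.35*pk): print("\nSNAP pk",pk,"t",o["t"]); return True
        if f>24: print("\ntoo much"); return False
    print("\nend"); return False
E
python3 - <<'E'
from push import *
p=ctrl.get_obs()["eef_pos"]
ctrl.grip(.05); ctrl.line_to([p[0],p[1],.33],velocity=.2); st("up")
ctrl.grip(0,20)
t0=.80; z=.205
P=lambda th,o=.011:plain(th,.120,o); A=lambda th:yaw-th
ctrl.movep([*P(t0,.05),.33],q(A(t0))); ctrl.line_to([*P(t0,.05),z],velocity=.15)
f0=np.array(ctrl.get_obs()["wrist_force"]); st("ready",A(t0)); np.save("f0.npy",f0)
print(ctrl.line_to([*P(t0,.009),z],velocity=.05,guard=4)); st("touch",A(t0))
for th in np.r_[.7:.24:-.06]:
    ctrl.line_to([*P(th),z],q(A(th)),velocity=.06); st("th%.2f"%th,A(th))
r=fine(P,A,np.arange(.22,-.13,-.006),z,f0)
o=ctrl.get_obs(); th=None
cv2.imwrite("pics/t3.png",cv2.resize(ctrl.get_image("top")[85:265,160:380,::-1],None,fx=3.3,fy=3.3,interpolation=cv2.INTER_CUBIC)); st("end")
if r:
    p=ctrl.get_obs()["eef_pos"]; ctrl.line_to([*(p[:2]-X*.05),z],velocity=.08); st("back")
E
```

```text
up t11.9 [ 0.6061 -0.2099  0.3284] Floc [ 0.3 -0.1 -0.2] open 0.0500
ready t15.3 [ 0.4738 -0.0121  0.206 ] Floc [-0.5 -1.   0.5] open 0.0004
False
touch t16.2 [ 0.5128 -0.0214  0.2049] Floc [ 0.4  0.2 -0.5] open -0.0002
th0.70 t16.6 [ 0.5225 -0.0242  0.205 ] Floc [-0.5 -0.1  0.7] open 0.0001
th0.64 t16.8 [ 0.5296 -0.0256  0.205 ] Floc [ 0.3 -0.1 -0.2] open -0.0003
th0.58 t17.1 [ 0.5368 -0.0266  0.205 ] Floc [-0.3 -0.5 -0.6] open 0.0001
th0.52 t17.4 [ 0.544  -0.0271  0.205 ] Floc [ 0.1 -0.1 -0.1] open -0.0000
th0.46 t17.6 [ 0.5512 -0.0272  0.205 ] Floc [-0.1 -0.1  0.3] open -0.0000
th0.40 t17.9 [ 0.5584 -0.0269  0.2049] Floc [-0.  -0.3 -0.6] open -0.0003
th0.34 t18.2 [ 0.5656 -0.0261  0.205 ] Floc [-0.3  0.4  0.1] open -0.0003
th0.28 t18.4 [ 0.5727 -0.025   0.2049] Floc [ 0.7 -0.   0.2] open -0.0001
0.220:-0.5 0.214:-1.1 0.208:-0.4 0.202:-1.5 0.196:-1.3 0.190:-0.7 0.184:-0.8 0.178:-0.5 0.172:-1.9 0.166:-0.3 0.160:-0.7 0.154:-0.5 0.148:-1.0 0.142:-1.2 0.136:-0.6 0.130:-0.7 0.124:-1.6 0.118:-0.6 0.112:-1.6 0.106:-1.5 0.100:-0.6 0.094:-1.2 0.088:-1.1 0.082:-1.4 0.076:-0.8 0.070:-0.9 0.064:1.3 0.058:3.2 0.052:5.7 0.046:6.4 0.040:7.8 0.034:4.4 0.028:-1.9 
SNAP pk 7.8145918994012975 t 28.675
end t28.7 [ 0.6022 -0.015   0.2051] Floc [ 0.4 -0.1 -1. ] open -0.0002
back t29.5 [ 0.5602 -0.0419  0.2053] Floc [-0.1 -1.1  0.3] open -0.0001
```

Run:
```python
from hlp import *
cv2.imwrite("pics/t4.png",cv2.resize(ctrl.get_image("top")[85:265,160:380,::-1],None,fx=3.3,fy=3.3,interpolation=cv2.INTER_CUBIC))
cv2.imwrite("pics/st4.png",np.hstack([cv2.imread("pics/t3.png")[:,:400],cv2.imread("pics/t4.png")[:,:400]]))
```

```text
(no output)
```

View pics/t4.png

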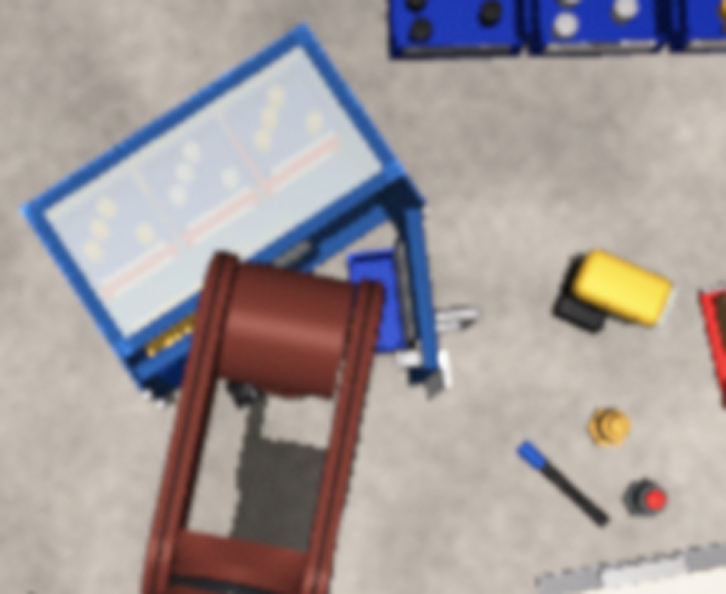

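The plain leaf has swung in, though the arm partly hides it here. The lipped leaf stands at about 1.1 rad. I'll move to the outside of its bar and check the plain leaf from there.

Run:
```python
from hlp import *
p=ctrl.get_obs()["eef_pos"]; z=.195
ctrl.line_to([p[0],p[1],.31],velocity=.25)
L=lambda th,o=.055:handle(th,.100,o)
ctrl.movep([*L(1.1,.085),.31],q(yaw+1.1)); ctrl.line_to([*L(1.1,.085),z],velocity=.2); st("ready",yaw+1.1)
np.save("f1.npy",ctrl.get_obs()["wrist_force"])
cv2.imwrite("pics/t5.png",cv2.resize(ctrl.get_image("top")[85:265,160:380,::-1],None,fx=3.3,fy=3.3,interpolation=cv2.INTER_CUBIC))
```

```text
ready t32.1 [ 0.6126 -0.2569  0.1965] Floc [ 0.1 -0.9  0. ] open 0.0000
```

View pics/t5.png

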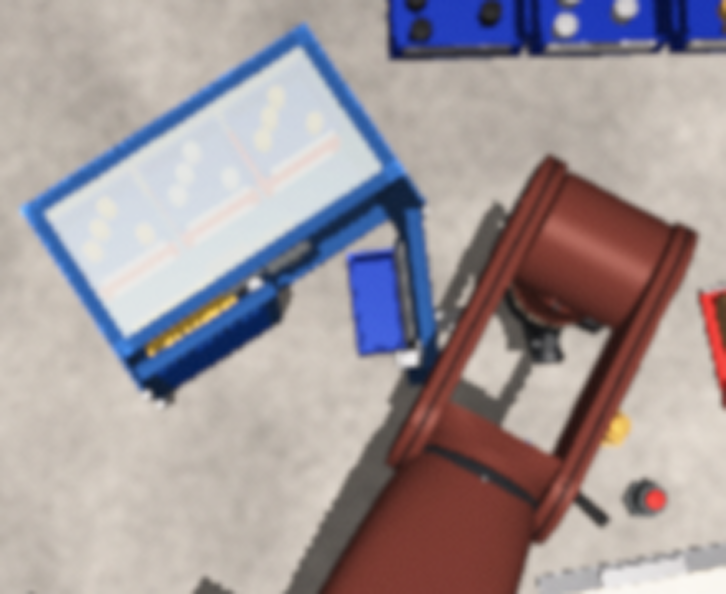

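The plain leaf lies parallel to the front, from (148,362) to (280,290), so it is home. Next I push the lipped leaf.

Run:
```python
from push import *
z=.195; f1=np.load("f1.npy")
L=lambda th,o=.055:handle(th,.100,o); A=lambda th:yaw+th
ctrl.line_to([*L(1.1,.057),z],velocity=.08,guard=8); st("touch",A(1.1))
for th in np.r_[1.0:.19:-.1,.15]:
    ctrl.line_to([*L(th),z],q(A(th)),velocity=.08); f=st("th%.2f"%th,A(th))
    if np.linalg.norm(f)>20: print("stop"); break
else:
    r=fine(L,A,np.arange(.135,-.05,-.007),z,f1)
    if r:
        p=ctrl.get_obs()["eef_pos"]; ctrl.line_to([*(p[:2]-X*.05),z],velocity=.1); st("back")
cv2.imwrite("pics/t6.png",cv2.resize(ctrl.get_image("top")[85:265,160:380,::-1],None,fx=3.3,fy=3.3,interpolation=cv2.INTER_CUBIC))
cv2.imwrite("pics/s6.png",cv2.resize(ctrl.get_image("side")[90:260,215:385,::-1],None,fx=3.5,fy=3.5,interpolation=cv2.INTER_CUBIC))
```

```text
touch t32.7 [ 0.6093 -0.2284  0.1954] Floc [ 1.   0.4 -0. ] open 0.0002
th1.00 t33.0 [ 0.6031 -0.2174  0.195 ] Floc [ 0.2 -0.2  0.1] open -0.0000
th0.90 t33.3 [ 0.5983 -0.2071  0.195 ] Floc [-0.7 -0.3 -0.4] open 0.0001
th0.80 t33.6 [ 0.5944 -0.1964  0.195 ] Floc [ 0.2 -0.5  0.2] open -0.0001
th0.70 t33.9 [ 0.5916 -0.1853  0.195 ] Floc [-0.3 -0.5 -0. ] open 0.0002
th0.60 t34.2 [ 0.5899 -0.174   0.195 ] Floc [-0.8  0.8 -0.6] open -0.0000
th0.50 t34.5 [ 0.5893 -0.1626  0.195 ] Floc [ 0.1 -0.3  0.1] open 0.0001
th0.40 t34.7 [ 0.5899 -0.1513  0.195 ] Floc [-0.2  0.1  0.1] open 0.0003
th0.30 t35.0 [ 0.5916 -0.14    0.195 ] Floc [ 0.1 -0.2 -0.3] open -0.0002
th0.20 t35.3 [ 0.5944 -0.129   0.195 ] Floc [-0.6 -0.3 -0.5] open -0.0003
th0.15 t35.6 [ 0.5962 -0.1236  0.195 ] Floc [-0.3 -0.   0.1] open 0.0002
0.135:1.1 0.128:1.2 0.121:1.2 0.114:0.8 0.107:2.3 0.100:2.0 0.093:1.2 0.086:1.1 0.079:0.1 0.072:1.6 0.065:0.8 0.058:1.1 0.051:1.6 0.044:4.2 0.037:6.0 0.030:7.3 0.023:8.6 0.016:10.1 0.009:7.0 0.002:0.6 
SNAP pk 10.110156341468677 t 41.4833
back t42.1 [ 0.5616 -0.1343  0.1953] Floc [-0.1 -0.   0.4] open 0.0002
```

View pics/t6.png

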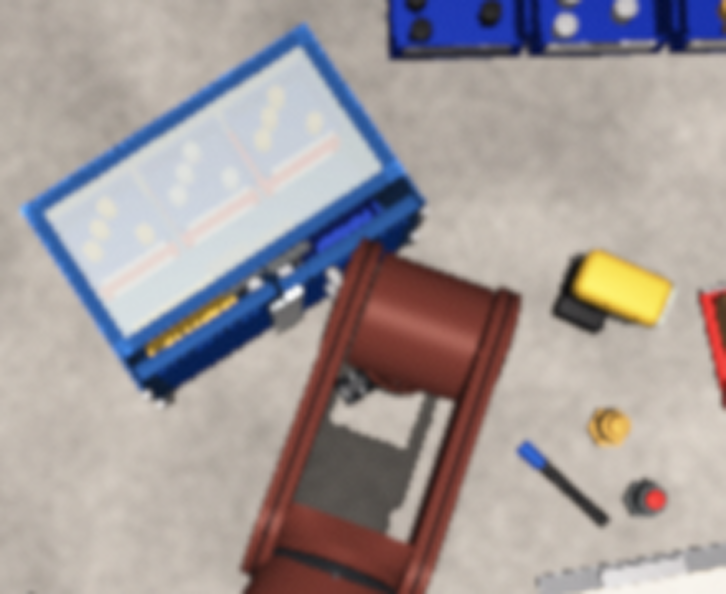

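Both leaves look flush, with the lip lapping the plain leaf at (288,305). One last check from the side before handing in.

View pics/s6.png

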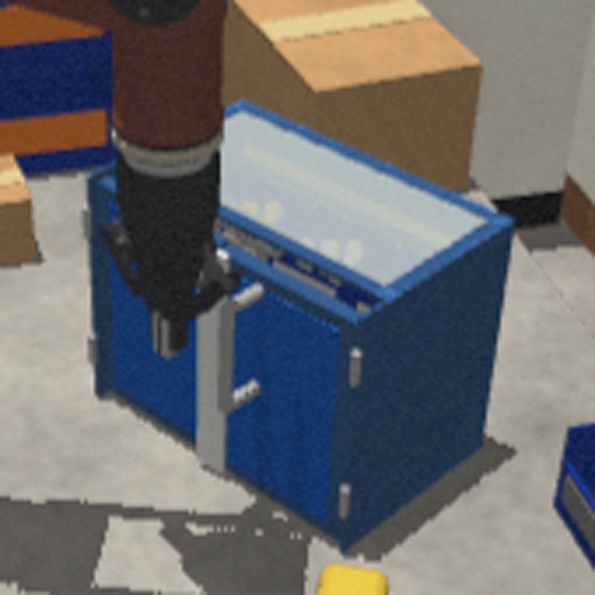

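The side view also shows both leaves shut, the lip over the plain leaf at (212,390), and the gripper clear of the cabinet.

Run:
```python
from hlp import *
st("before"); ctrl.hand_in()
```

```text
before t42.2 [ 0.5618 -0.1341  0.1951] Floc [-0.4  0.1 -1.6] open -0.0003
the job is handed in; nothing more can be done
```

The cabinet is shut in the right order, and I handed the job in at about 42 s of the 61 s allowed.

- **Lipped leaf opened:** I gripped its handle, pulled it through the catch and left it standing at about 1.1 rad.
- **Plain leaf home:** I pushed it in with closed fingers in 0.7 mm steps. The force rose to about 8 N, then dropped to zero as the catch snapped.
- **Lipped leaf home:** I pushed on the bar the same way. The force peaked at about 10 N, then dropped to 0.6 N.

**Last checks:** the top and side pictures show both leaves flush, with the lip over the plain leaf and the gripper about 50 mm clear. The bystanders in those crops had not visibly moved. The rest of the bench (carton, steel coupling, most of the tape dispenser) was outside the crops, but the arm made no contact there.

**Not confirmed:** I could not measure the buffer forces, so the evidence that the catches hold is the two force drops and the pictures. The plain leaf's sampled peak, 7.8 N, was a little under the stated 9 to 15 N. I took this as the steps missing the true peak.

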